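# Clip the leaf roller back into its spring-clip rack

## Robot

A 7-joint arm with a two-finger parallel gripper is mounted at the origin on the work surface. World frame = base frame: x ahead of the robot, y to its left, z up, the work surface at z = 0. Lengths are in m, angles in rad, forces in N, time in s.
With the tool pointing down it reaches from about 0.425 to 0.925 m from the base axis. Payload 6.8 kg.
Tool frame: the origin (TCP) lies between the finger pads; the fingertips stand 17 mm ahead of it and the grasp point (between the pads) lies 2 mm behind it; x points along the fingers, y is the direction in which the jaws open and shut, and the axes are right-handed (so a half turn about x gives the same grasp; the last joint's range is limited). The gripper opens to 85 mm and grips with 20 to 120 N. Pads are 22 mm wide; open, the fingers measure 114 mm over their backs; the gripper's body (76 mm by 85 mm) begins 54 mm behind the grasp point. The pads swing forward as they close: fully open they stand 13 mm farther back than shut.
Start: joints at [-1.407, 0.477, 0.022, 1.555, -0.011, 1.109, -0.083], TCP at [0.181, 0.65, 0.248] pointing down, gripper open.
Joint ranges: [-2.96, 2.96], [-0.34, 2.1], [-1.41, 1.46], [0.24, 2.44], [-1.37, 4.51], [0.17, 1.92], [-2.96, 2.96]. Speed limits (rad/s): [2.39, 2.39, 3.14, 3.14, 3.14, 3.14, 3.14].

## Interface

Orientations are given as a rotation vector (axis times angle).
In Python, from bench import r gives the robot as it stands. The module is installed in compiled form; this text tells all that it offers.
- The arm moves only by the tool apply_moves, never from a script. Its argument "increments" is text: rows parted by semicolons, each of 7 numbers parted by spaces: the finger opening in mm, from 0 to 85.4, then the shift along the tool's x, y, z normalised to -1 to 1, where 1 is 100 cm, then the turn, a rotation vector about the tool's x, y, z normalised to -1 to 1, where 1 is 0.12 rad. In form: gripper x y z wx wy wz; .... A call has exactly 8 rows; each row shifts and turns the commanded pose from where the row before left it, along the tool's axes as they then stand; what a row does not reach is not made up. A row lasts 1/10 s, in which the tool goes at most 50 mm and 8.59 degrees, less where a joint would pass 70% of its speed; a pose out of reach is approached as far as the arm can. A call with a number of a shift or a turn outside -1 to 1 is refused whole. A call with a gripper value outside its range is refused whole. The fingers move at their own pace and stop on an object; "squeeze" is the grip in N (left out, the last holds). Time passes only in rows, so rows that do not move let the fingers close, or fill a call up. It gives the time, the measured TCP pose, the force and the opening at its end, in the units of the state.
- r.get_obs(): the state, without advancing time (a new reading comes with each control period).
- r.grab_frame(name): name is "scene" or "top"; returns a dict with "color" (400x640x3 uint8, blue, green, red), "fx", "fy", "cx", "cy" (pixels), "origin" and "orientation" of the camera in the world. Camera axes: x right, y up, looking along -z (the intrinsics and any distortion apply to the point x, -y, -z); pixel columns grow to the right and rows downward; lengths in m; the calibration is good to about 2 mm. A picture is of the moment at which its call begins. There is no depth.
- r.hand_in(): hands the job in, once; it reports no verdict.
The state is a dict: "clock": time; "joints": joint angles; "qvel": joint speeds; "tau": joint torques, N m; "tcp_pos": TCP position; "orientation": TCP orientation; "contact_force": force on the tool from outside, world axes, zero at the start; "moment": the same for the moment, N m; "grip_width": finger opening in m.
Only numpy, scipy, OpenCV 4.12 (cv2) and the standard library are available. Lean on these libraries where they do the work, as an engineer would, in place of code of your own. Each camera call takes 0.05 s, during which the arm holds its last target. There are 200 camera calls.

## Task

The bamboo slat has been left lying over the clip rack: first put it flat in the empty red basket and let go of it. Then press the steel roller sideways into the rack's two spring clips (do not drop it in), until it is fully home in both and roughly centred, with its red-capped end at the red clip, and let go. Leave the jar, the cup and the green tin standing where they are.

Things in the scene. Friction and masses are not known exactly. Their poses are not given: they have to be found in the camera images.
- rack: fixed clip rack: dark wooden base plate 200 x 90 x 12 mm lying on the table, with two upward-opening C-shaped spring clips on it, a red one at its +x end and a black one at its -x end. Origin: centre of the plate's underside, on the table; x runs from the black clip to the red clip, z up. Between the clips (92 mm clear) there is only the base plate.
- rack_seat (a point): point of the rack 65 mm above the table, midway between the clips: where roller_mid lies when the roller is fully home. Axes as the rack's. Pushing the roller straight down into both clips takes roughly 8 to 15 N (its weight alone is not enough), most of it when its axis is about 20 mm above this point; it then rests on the clips' seat blocks and the jaws close over it.
- clip_red (a point): centre of the red clip, 55 mm from rack_seat along the rack's +x, 65 mm above the table. The clip is 18 mm long in x: a seat block with its top 16 mm below this point, and two sprung jaws hinged along x, outside width about 48 mm. They flare to a 42 mm wide mouth 28 mm above this point, narrow to a 24 mm throat 13 mm above it and close over the 32 mm roller.
- clip_black (a point): centre of the black clip, the same as the red one, 55 mm from rack_seat along the rack's -x.
- roller: loose steel roller, 0.25 to 0.46 kg, lying on the table: smooth bar 32 mm in diameter, 184 mm long over all, with hexagonal plastic end caps (44 mm across flats, 14 mm long each), red at the +x end and black at the -x end. x is its long axis; the origin lies 22 mm to the side of its axis at mid-length (on the table under the middle at the start).
- roller_mid (a point): middle of the roller, on its axis (22 mm above the table at the start); x points along the axis to the red cap.
- roller_red_end (a point): centre of the outer face of the roller's red cap, 92 mm from roller_mid along +x.
- slat: loose flat bamboo slat with a dark band near each end, 190 x 56 x 10 mm, about 80 g, lying lengthwise on top of the clips' jaws over the rack at the start (its underside 93 mm above the table). Origin: centre of its underside; x along its length, z normal to its face.
- basket: fixed empty red slatted basket, open on top (not the leaf-filled red crate at the far right), 280 (x) x 200 (y) x 65 mm high outside, walls and floor 5 mm thick. Origin: centre of its underside on the table.
- jar: glass jar with a red lid, 60 mm in diameter, 100 mm high, standing beside the roller; a bystander. Origin: centre of its underside.
- cup: blue ceramic cup, 68 mm in diameter, 75 mm high, standing on the table by the rack; a bystander. Origin: centre of its underside.
- tin: green tin with a pale top, 60 mm in diameter, 85 mm high, standing on the table by the rack; a bystander. Origin: centre of its underside.
There are look-alikes about, which are no part of the job. Leave any purple look-alike of the slat alone. Of the things that look like the rack, take the one that is farthest to the robot's left at the start.

How it is judged:
On the way, in this order (a step that is already met when the one before it is completed fails the run):
1. the slat lies flat in the basket, let go (x of slat in the frame of basket between -0.1 and 0.1 m and y of slat in the frame of basket between -0.08 and 0.08 m and z of slat in the frame of basket below 0.022 m and angle between slat's own z axis and vertical below 0.15 rad and contact force between slat and the fingers below 0.1 N and linear speed of slat below 0.02 m/s), for 0.2 s.
2. the roller is home in both clips, the right way round, while the fingers still hold or press it (x of roller_mid in the frame of rack_seat between -0.014 and 0.014 m and y of roller_mid in the frame of rack_seat between -0.004 and 0.004 m and z of roller_mid in the frame of rack_seat between -0.004 and 0.004 m and angle between the x axis of roller_mid and the x axis of rack_seat, either way round below 0.05 rad and x of roller_red_end in the frame of rack_seat above 0.05 m and contact force between roller and the fingers above 1 N), for 0.04 s.
At the end, for the whole second after the job is handed in: The roller lies in both clips, its middle within 4 mm sideways and in height and 14 mm lengthwise of rack_seat, its axis within 0.05 rad of the rack's x, the red cap at the red clip's end, at rest; the slat lies flat (within 0.15 rad) on the basket's floor (x of roller_mid in the frame of rack_seat between -0.014 and 0.014 m and y of roller_mid in the frame of rack_seat between -0.004 and 0.004 m and z of roller_mid in the frame of rack_seat between -0.004 and 0.004 m and angle between the x axis of roller_mid and the x axis of rack_seat, either way round below 0.05 rad and x of roller_red_end in the frame of rack_seat above 0.05 m and linear speed of roller below 0.02 m/s and x of slat in the frame of basket between -0.1 and 0.1 m and y of slat in the frame of basket between -0.08 and 0.08 m and z of slat in the frame of basket below 0.022 m and angle between slat's own z axis and vertical below 0.15 rad); the robot touches nothing.
It fails at once if the jar, the cup or the tin is shifted by more than 25 mm or tipped over (distance of any of jar, cup, tin from where it was at the start of the episode above 0.025 m or angle between any of jar, cup, tin's own z axis and vertical above 0.35 rad).
It also fails if it takes over 61 s, if anything falls off the work surface, if the arm or the gripper's body presses on something with over 40 N, if the wrist force passes 120 N, or if a joint passes its speed limit or range.

## Working session

There is one attempt and no reset: what is moved stays moved. The work goes in short steps, Python scripts to look and compute and a tool call to move; the robot and the scene stay as the last step left them, time stands still between calls to the robot, and variables do not carry over. Pictures are saved under pics/ and viewed, about 8 in all and at most 12, crops included, and the job is handed in when it is done.

Besides the shell and the picture viewer there is one more tool, called by a JSON object that holds its "api" and its "payload". apply_moves: Moves the arm, as the interface text tells. Scaled input: -1 to 1 covers 100 cm each way for a shift and 0.12 rad each way for a turn. Its arguments: {"type":"object","properties":{"increments":{"type":"string"},"squeeze":{"type":"number"}},"required":["increments"]}

```bash
mkdir -p pics; cat > h.py <<'E'
import numpy as np, cv2
from scipy.spatial.transform import Rotation as R
from bench import r
def grab(n,save=None):
    f=r.grab_frame(n)
    if save: cv2.imwrite('pics/'+save+'.png',f['color'])
    return f
def rot(o):
    o=np.array(o,float)
    return o if o.shape==(3,3) else (R.from_rotvec(o).as_matrix() if o.size==3 else R.from_quat(o).as_matrix())
def ray(f,u,v):
    d=np.array([(u-f['cx'])/f['fx'],-(v-f['cy'])/f['fy'],-1.0])
    return np.array(f['origin']),rot(f['orientation'])@d
def onz(f,u,v,z):
    o,d=ray(f,u,v); return o+d*(z-o[2])/d[2]
def proj(f,p):
    c=rot(f['orientation']).T@(np.array(p)-np.array(f['origin']))
    return np.array([f['cx']+f['fx']*c[0]/-c[2], f['cy']-f['fy']*c[1]/-c[2]])
E
python3 - <<'E'
from h import *
for n in('scene','top'):
    f=grab(n,n+'0'); print({k:v for k,v in f.items() if k!='color'})
s=r.get_obs(); print(s); print(rot(s['orientation']))
E
```

```text
{'fx': 421.0256586577087, 'fy': 421.0256586577087, 'cx': 328.5921607166236, 'cy': 205.26498766601316, 'origin': array([ 1.27220335, -0.28873192,  0.80766175]), 'orientation': array([0.74191719, 0.51672807, 1.12122118])}
{'fx': 404.7831823688164, 'fy': 404.7831823688164, 'cx': 318.63036978056465, 'cy': 207.74374714265437, 'origin': array([ 0.24816742, -0.00222454,  1.19957157]), 'orientation': array([ 0.163147  , -0.17390913, -1.63114362])}
{'clock': 0.1, 'joints': array([-1.40710555,  0.47775154,  0.02231828,  1.55634382, -0.01149284,
        1.10929404, -0.08313475]), 'qvel': array([ 9.87965385e-05, -2.17858433e-03,  6.47089205e-04, -2.87744230e-04,
       -1.44210951e-03,  1.02949224e-04,  1.80664104e-03]), 'tau': array([ 4.07086642e-03, -5.97763610e+01,  1.61367640e+00, -2.81954366e+01,
        1.28630310e-02,  4.98736248e-03,  1.62568689e-06]), 'tcp_pos': array([0.18106933, 0.64973873, 0.24740328]), 'orientation': array([ 0.21202914,  1.56035631, -0.21465168]), 'contact_force': array([ 1.05805088,  0.88685917, -0.3005435 ]), 'moment': array([-0.02478538,  0.0046689 ,  0.03400881]), 'grip_width': 0.08530004291943712}
[[-3.33567022e-04  2.68446790e-01  9.63294456e-01]
 [-1.63521080e-03  9.63293076e-01 -2.68446971e-01]
 [-9.99998607e-01 -1.66473456e-03  1.17644287e-04]]
```

View pics/top0.png

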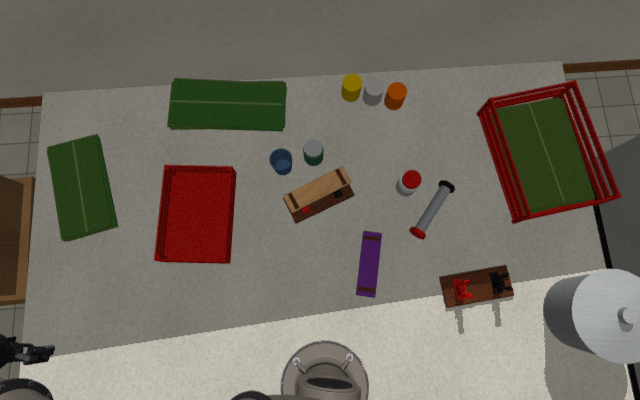

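View pics/scene0.png

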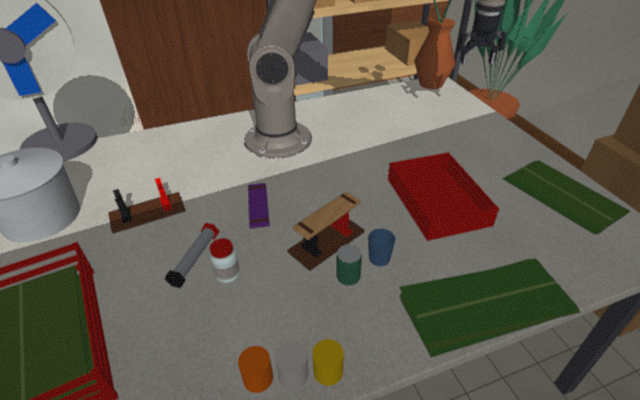

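Top view: the slat is at (318,188), lying over the rack at (318,200). Its red clip is at (305,211) and the black one at (338,195). The basket is at (198,215), the roller runs from red (418,233) to black (446,187), and the jar (410,181), cup (281,161) and tin (313,153) are all visible.

Possible mix-ups:
- **Rack:** (318,200) or (477,287). I take the leftmost, (318,200).
- **Slat:** bamboo (318,188) or purple (369,264). I take the bamboo one.
- **Basket:** (198,215) or the leaf-filled crate (548,152). I take (198,215).

```bash
cat > m.py <<'E'
from h import *
t=grab('top'); s=grab('scene')
cv2.imwrite('pics/crop.png',np.hstack([cv2.resize(t['color'][130:250,260:380],None,fx=3.3,fy=3.3,interpolation=2),cv2.resize(s['color'][170:290,275:395],None,fx=3.3,fy=3.3,interpolation=2)]))
def mask(f,lo,hi,box):
    h=cv2.cvtColor(f['color'],cv2.COLOR_BGR2HSV); m=cv2.inRange(h,lo,hi)
    k=np.zeros_like(m); x0,y0,x1,y1=box; k[y0:y1,x0:x1]=m[y0:y1,x0:x1]; return k
def big(m,z,f,name):
    c=max(cv2.findContours(m,0,2)[0],key=cv2.contourArea)[:,0,:]
    P=np.array([onz(f,u,v,z)[:2] for u,v in c],np.float32)
    (c0,wh,a)=cv2.minAreaRect(P); b=cv2.boxPoints((c0,wh,a))
    i=b[1]-b[0]; j=b[2]-b[1]; L=i if np.linalg.norm(i)>np.linalg.norm(j) else j
    print(name,'c',np.round(c0,4),'wh',np.round(wh,4),'yaw',round(np.degrees(np.arctan2(L[1],L[0])),1)); return c
H=lambda u,v,f=t:print((u,v),cv2.cvtColor(f['color'],cv2.COLOR_BGR2HSV)[v,u])
for p in [(318,188),(325,207),(305,211),(432,210),(360,250)]: H(*p)
big(mask(t,(8,70,110),(25,200,255),(275,160,360,225)),.103,t,'slat top')
big(mask(t,(0,60,25),(25,255,100),(275,160,360,225)),.012,t,'rackplate visible')
big(mask(t,(0,150,80),(6,255,255),(150,160,240,270)),.065,t,'basket')
for nm,lo,hi in(('rcap',(0,150,60),(6,255,255)),('bcap',(0,0,0),(180,255,45))):
    m=mask(t,lo,hi,(405,170,460,245)); 
    if nm=='rcap': m[:222]=0
    n,l,st,ce=cv2.connectedComponentsWithStats(m); k=1+np.argmax(st[1:,4]); print(nm,ce[k],st[k],onz(t,*ce[k],.022))
for nm,u,v,z in(('jar',412,179,.1),('cup',282,156,.075),('tin',313,146,.085)): print(nm,onz(t,u,v,z))
E
python3 m.py
```

```text
(318, 188) [ 16 131 132]
(325, 207) [  8 157  52]
(305, 211) [  1 222 116]
(432, 210) [120   5  94]
(360, 250) [  7  21 107]
slat top c [ 0.5351 -0.0045] wh [0.0548 0.1624] yaw -65.7
rackplate visible c [ 0.5436 -0.0196] wh [0.0989 0.1995] yaw -66.8
basket c [0.5027 0.3362] wh [0.2061 0.2821] yaw -5.1
rcap [417.39795918 232.47959184] [410 227  16  12  98] [ 0.40837471 -0.30333605  0.022     ]
bcap [447.03529412 185.23529412] [439 181  16  12  85] [ 0.54525456 -0.40941827  0.022     ]
jar [ 0.55031354 -0.28624494  0.1       ]
cup [0.65216808 0.07833437 0.075     ]
tin [ 0.67312819 -0.01395551  0.085     ]
```

View pics/crop.png

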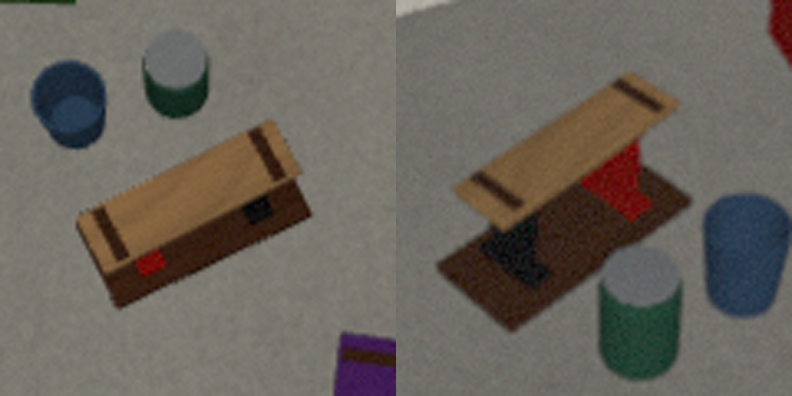

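The close crop confirms the choice: bamboo slat over the rack, with the red clip at crop (150,263) and the black one at (258,210). Next I compute the reach.

```bash
cat >> h.py <<'E'
def Rd(yaw):
    c,s=np.cos(yaw),np.sin(yaw); return np.array([[0,c,s],[0,s,-c],[-1,0,0]])
def plan(pos,yawdeg,n,grip):
    """rows from measured pose to tool-down pose, tool y at yaw"""
    s=r.get_obs(); p=np.array(s['tcp_pos']); A=rot(s['orientation']); B=Rd(np.radians(yawdeg))
    rv=R.from_matrix(A.T@B).as_rotvec(); d=(np.array(pos)-p)/n; C=A; out=[]
    for i in range(n):
        out.append(' '.join([f'{grip:g}']+['%.4g'%round(x,4) for x in C.T@d]+['%.3g'%round(x,3) for x in rv/n/.12])); C=C@R.from_rotvec(rv/n).as_matrix()
    for k in range(0,n,8): print('; '.join(out[k:k+8]))
    print('q',np.round(s['joints'],2),'t',round(s['clock'],2),'p',p.round(4),'yaw',round(np.degrees(np.arctan2(A[1,1],A[0,1])),1),'F',np.round(s['contact_force'],1),'w',round(s['grip_width'],4))
E
python3 - <<'E'
from h import *
t=grab('top')
q=np.array([(78,217),(113,272),(301,174),(272,121)])/3.3+[260,130]
P=np.array([onz(t,u,v,.103)[:2] for u,v in q]); print(P.round(4),P.mean(0)); 
for i in range(4): d=P[(i+1)%4]-P[i]; print(np.linalg.norm(d),np.degrees(np.arctan2(d[1],d[0])))
q=np.array([(120,307),(310,214)])/3.3+[260,130]; P=np.array([onz(t,u,v,.012)[:2] for u,v in q]); d=P[1]-P[0]; print('rack near edge',P,np.linalg.norm(d),np.degrees(np.arctan2(d[1],d[0])))
plan([.53,-.005,.2],24,16,85)
E
```

```text
[[ 0.5252  0.0774]
 [ 0.4759  0.0504]
 [ 0.5501 -0.1139]
 [ 0.5988 -0.093 ]] [ 0.53751881 -0.01975919]
0.05623718856533859 -151.37708344702452
0.18030150300922765 -65.67497715102947
0.05298827055632269 23.206655925590617
0.18557616505006502 113.36760008978993
rack near edge [[ 0.46215998  0.05025351]
 [ 0.53678592 -0.12815844]] 0.19339042068288564 -67.30147405339369
85 0.003 -0.0336 0.032 0.458 0 0; 85 0.003 -0.0318 0.0338 0.458 0 0; 85 0.003 -0.0299 0.0355 0.458 0 0; 85 0.003 -0.0279 0.0371 0.458 0 0; 85 0.003 -0.0258 0.0385 0.458 0 0; 85 0.003 -0.0236 0.0399 0.458 0 0; 85 0.003 -0.0214 0.0411 0.458 0 0; 85 0.003 -0.0191 0.0423 0.458 0 0
85 0.003 -0.0168 0.0432 0.458 0 0; 85 0.003 -0.0143 0.0441 0.458 0 0; 85 0.003 -0.0119 0.0448 0.458 0 0; 85 0.003 -0.0094 0.0454 0.458 0 0; 85 0.003 -0.0069 0.0459 0.458 0 0; 85 0.003 -0.0044 0.0462 0.458 0 0; 85 0.003 -0.0018 0.0463 0.458 0 0; 85 0.003 0.0007 0.0464 0.458 0 0
q [-1.41  0.48  0.02  1.56 -0.01  1.11 -0.08] t 0.25 p [0.1812 0.65   0.2478] yaw 74.4 F [ 0.4 -0.1 -0.5] w 0.0853
```

{"api": "apply_moves", "payload": {"increments": "85 0.003 -0.0335 0.032 0.46 0 0; 85 0.003 -0.032 0.034 0.46 0 0; 85 0.003 -0.03 0.0355 0.46 0 0; 85 0.003 -0.028 0.037 0.46 0 0; 85 0.003 -0.026 0.0385 0.46 0 0; 85 0.003 -0.0235 0.04 0.46 0 0; 85 0.003 -0.0215 0.041 0.46 0 0; 85 0.003 -0.019 0.042 0.46 0 0", "squeeze": 40}}

```text
clock: 1.05
tcp_pos: [0.3557, 0.3206, 0.2244]
orientation: [0.56, 1.497, -0.559]
contact_force: [1.3, 0.9, 0.7]
grip_width: 0.0849
```

```bash
python3 - <<'E'
from h import *
plan([.5375,-.02,.17],23,8,80)
E
```

```text
80 0.0068 -0.0172 0.0451 0.473 -0 -0.001; 80 0.0068 -0.0146 0.046 0.473 -0 -0.001; 80 0.0068 -0.012 0.0467 0.473 -0 -0.001; 80 0.0068 -0.0093 0.0473 0.473 -0 -0.001; 80 0.0068 -0.0066 0.0478 0.473 -0 -0.001; 80 0.0068 -0.0039 0.0481 0.473 -0 -0.001; 80 0.0068 -0.0012 0.0482 0.473 -0 -0.001; 80 0.0068 0.0016 0.0482 0.473 -0 -0.001
q [-1.06  0.18  0.22  2.05 -0.05  0.92  0.04] t 1.05 p [0.3557 0.3206 0.2244] yaw 49.0 F [1.3 0.9 0.7] w 0.0849
```

{"api": "apply_moves", "payload": {"increments": "82 0.007 -0.017 0.045 0.47 0 0; 82 0.007 -0.0145 0.046 0.47 0 0; 82 0.007 -0.012 0.0465 0.47 0 0; 82 0.007 -0.0095 0.0475 0.47 0 0; 82 0.007 -0.0065 0.048 0.47 0 0; 82 0.007 -0.004 0.048 0.47 0 0; 82 0.007 -0.001 0.048 0.47 0 0; 82 0.007 0.0015 0.048 0.47 0 0"}}

```text
clock: 1.85
tcp_pos: [0.5388, -0.0186, 0.1682]
orientation: [0.907, 1.374, -0.906]
contact_force: [1.9, 0.5, 0.1]
grip_width: 0.0823
```

```bash
python3 - <<'E'
from h import *
plan([.5375,-.02,.097],23,8,80)
t=grab('top'); s=grab('scene')
p=r.get_obs()['tcp_pos']; print(proj(t,p),proj(s,p))
cv2.imwrite('pics/c2.png',np.hstack([cv2.resize(t['color'][130:250,260:380],None,fx=3.3,fy=3.3,interpolation=2),cv2.resize(s['color'][150:270,265:385],None,fx=3.3,fy=3.3,interpolation=2)]))
E
```

```text
80 0.0089 -0.0002 0.0001 0.003 -0 -0.001; 80 0.0089 -0.0002 0.0001 0.003 -0 -0.001; 80 0.0089 -0.0002 0.0001 0.003 -0 -0.001; 80 0.0089 -0.0002 0.0001 0.003 -0 -0.001; 80 0.0089 -0.0002 0.0001 0.003 -0 -0.001; 80 0.0089 -0.0002 0.0001 0.003 -0 -0.001; 80 0.0089 -0.0002 0.0001 0.003 -0 -0.001; 80 0.0089 -0.0002 0.0001 0.003 -0 -0.001
q [-0.47  0.38  0.48  1.98 -0.23  0.83  0.55] t 1.85 p [ 0.5388 -0.0186  0.1682] yaw 23.2 F [1.9 0.5 0.1] w 0.0823
[319.68299008 182.02278016] [323.03715786 192.87262674]
```

View pics/c2.png

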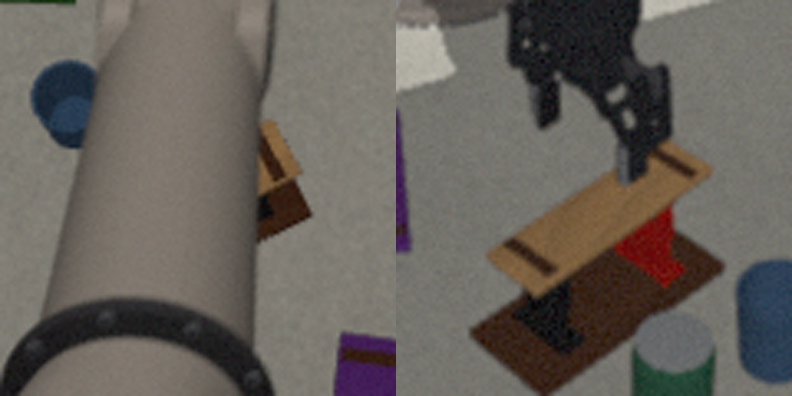

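The gripper hangs over the slat. In the scene crop the slat centre is at about (599,213), which is full-frame (326.5,214.5). I cross-check that before descending.

```bash
python3 - <<'E'
from h import *
s=grab('scene'); print(onz(s,326.5,214.5,.103))
q=[(265+(a-396)/3.3,150+b/3.3) for a,b in((488,258),(541,297),(711,168),(657,140))]
P=np.array([onz(s,*x,.103)[:2] for x in q]);print(P.round(4),P.mean(0))
q=[(265+(a-396)/3.3,150+b/3.3) for a,b in((470,332),(546,393),(724,266))]
P=np.array([onz(s,*x,.012)[:2] for x in q]);print(P.round(4),(P[0]+P[2])/2,np.linalg.norm(P[1]-P[0]),np.linalg.norm(P[1]-P[2]),P[2]-P[1],np.degrees(np.arctan2(*(P[2]-P[1])[::-1])))
E
```

```text
[ 0.5474769  -0.01905431  0.103     ]
[[ 0.5633 -0.1115]
 [ 0.6147 -0.0885]
 [ 0.5311  0.0808]
 [ 0.4838  0.055 ]] [ 0.54824347 -0.01605283]
[[ 0.5453 -0.1264]
 [ 0.6249 -0.0918]
 [ 0.5514  0.0875]] [ 0.54831412 -0.01943246] 0.08679825392046411 0.19375569261736414 [-0.07349358  0.17927622] 112.290984813619
```

{"api": "apply_moves", "payload": {"increments": "85 0.015 0.002 0.0005 0 0 0; 85 0.015 0.002 0.0005 0 0 0; 85 0.015 0 0 0 0 0; 85 0.015 0 0 0 0 0; 85 0.014 0 0 0 0 0; 40 0 0 0 0 0 0; 40 0 0 0 0 0 0; 40 0 0 0 0 0 0", "squeeze": 40}}

```text
clock: 2.8
tcp_pos: [0.5425, -0.016, 0.0948]
orientation: [0.905, 1.374, -0.904]
contact_force: [0.7, -0.6, -0.4]
grip_width: 0.055
```

{"api": "apply_moves", "payload": {"increments": "40 0 0 0 0 0 0; 40 0 0 0 0 0 0; 40 -0.01 0 0 0 0 0; 40 -0.015 0 0 0 0 0; 40 -0.02 0 0 0 0 0; 40 -0.02 0 0 0 0 0; 40 -0.02 0 0 0 0 0; 40 0 0 0 0 0 0"}}

```text
clock: 3.6
tcp_pos: [0.544, -0.0165, 0.1825]
orientation: [0.908, 1.37, -0.902]
contact_force: [0.7, 0.1, -0.2]
grip_width: 0.0553
```

```bash
python3 - <<'E'
from h import *
plan([.49,.32,.17],87,16,40)
s=grab('scene'); t=grab('top')
p=r.get_obs()['tcp_pos']; print(proj(t,p),proj(s,p))
cv2.imwrite('pics/c3.png',np.hstack([cv2.resize(t['color'][130:270,140:380],None,fx=1.65,fy=1.65*1.7,interpolation=2)[:396],cv2.resize(s['color'][150:270,265:385],None,fx=3.3,fy=3.3,interpolation=2)]))
E
```

```text
40 0.0008 0.0052 -0.0207 -0.58 0.002 -0.002; 40 0.0008 0.0066 -0.0202 -0.58 0.002 -0.002; 40 0.0008 0.008 -0.0197 -0.58 0.002 -0.002; 40 0.0008 0.0094 -0.0191 -0.58 0.002 -0.002; 40 0.0008 0.0107 -0.0184 -0.58 0.002 -0.002; 40 0.0008 0.0119 -0.0176 -0.58 0.002 -0.002; 40 0.0008 0.0131 -0.0168 -0.58 0.002 -0.002; 40 0.0008 0.0143 -0.0158 -0.58 0.002 -0.002
40 0.0008 0.0153 -0.0148 -0.58 0.002 -0.002; 40 0.0008 0.0163 -0.0137 -0.58 0.002 -0.002; 40 0.0008 0.0172 -0.0125 -0.58 0.002 -0.002; 40 0.0008 0.0181 -0.0113 -0.58 0.002 -0.002; 40 0.0008 0.0188 -0.01 -0.58 0.002 -0.002; 40 0.0008 0.0194 -0.0087 -0.58 0.002 -0.002; 40 0.0008 0.02 -0.0073 -0.58 0.002 -0.002; 40 0.0008 0.0205 -0.0059 -0.58 0.002 -0.002
q [-0.48  0.36  0.49  1.96 -0.23  0.86  0.54] t 3.6 p [ 0.544  -0.0165  0.1825] yaw 23.2 F [ 0.7  0.1 -0.2] w 0.0553
[316.53273933 180.07976742] [326.53175955 188.89947335]Traceback (most recent call last):
  File "<stdin>", line 5, in <module>
    return _nx.concatenate(arrs, 1, dtype=dtype, casting=casting)
           ~~~~~~~~~~~~~~~^^^^^^^^^^^^^^^^^^^^^^^^^^^^^^^^^^^^^^^
ValueError: all the input array dimensions except for the concatenation axis must match exactly, but along dimension 0, the array at index 0 has size 393 and the array at index 1 has size 396
```

Held width 55 mm, so the slat is in hand. Now I carry it to the basket.

```bash
python3 - <<'E'
from h import *
plan([.507,.336,.12],85,16,40)
E
```

```text
40 0.0037 0.0067 -0.0211 -0.561 0 -0.001; 40 0.0037 0.0081 -0.0206 -0.561 0 -0.001; 40 0.0037 0.0094 -0.02 -0.561 0 -0.001; 40 0.0037 0.0108 -0.0193 -0.561 0 -0.001; 40 0.0037 0.012 -0.0186 -0.561 0 -0.001; 40 0.0037 0.0133 -0.0177 -0.561 0 -0.001; 40 0.0037 0.0144 -0.0168 -0.561 0 -0.001; 40 0.0037 0.0155 -0.0158 -0.561 0 -0.001
40 0.0037 0.0165 -0.0147 -0.561 0 -0.001; 40 0.0037 0.0175 -0.0135 -0.561 0 -0.001; 40 0.0037 0.0184 -0.0123 -0.561 0 -0.001; 40 0.0037 0.0192 -0.0111 -0.561 0 -0.001; 40 0.0037 0.0199 -0.0097 -0.561 0 -0.001; 40 0.0037 0.0205 -0.0084 -0.561 0 -0.001; 40 0.0037 0.021 -0.007 -0.561 0 -0.001; 40 0.0037 0.0214 -0.0056 -0.561 0 -0.001
q [-0.48  0.37  0.49  1.97 -0.23  0.86  0.54] t 3.7 p [ 0.5422 -0.0161  0.1798] yaw 23.3 F [-0.2  0.  -1. ] w 0.0555
```

{"api": "apply_moves", "payload": {"increments": "40 0.003 0.0065 -0.021 -0.56 0 0; 40 0.003 0.008 -0.0205 -0.56 0 0; 40 0.003 0.0095 -0.02 -0.56 0 0; 40 0.003 0.011 -0.0195 -0.56 0 0; 40 0.003 0.012 -0.0185 -0.56 0 0; 40 0.003 0.0135 -0.0175 -0.56 0 0; 40 0.003 0.0145 -0.017 -0.56 0 0; 40 0.003 0.0155 -0.016 -0.56 0 0"}}

```text
clock: 4.5
tcp_pos: [0.5243, 0.1621, 0.155]
orientation: [0.487, 1.515, -0.486]
contact_force: [-0.2, -0.1, -1.3]
grip_width: 0.0552
```

{"api": "apply_moves", "payload": {"increments": "40 0.003 0.0165 -0.0145 -0.56 0 0; 40 0.003 0.0175 -0.0135 -0.56 0 0; 40 0.003 0.0185 -0.0125 -0.56 0 0; 40 0.003 0.019 -0.011 -0.56 0 0; 40 0.003 0.02 -0.0095 -0.56 0 0; 40 0.003 0.0205 -0.0085 -0.56 0 0; 40 0.003 0.021 -0.007 -0.56 0 0; 40 0.003 0.0215 -0.0055 -0.56 0 0"}}

```text
clock: 5.3
tcp_pos: [0.5072, 0.3382, 0.131]
orientation: [0.066, 1.57, -0.066]
contact_force: [0.2, 0.4, -0.6]
grip_width: 0.0551
```

```bash
python3 - <<'E'
from h import *
plan([.507,.336,.03],85,8,40)
s=grab('scene'); t=grab('top')
cv2.imwrite('pics/c3.png',np.hstack([cv2.resize(t['color'][140:290,140:390],None,fx=1.6,fy=1.6,interpolation=2),cv2.resize(s['color'][120:270,280:530],None,fx=1.6,fy=1.6,interpolation=2)]))
b=t['color']; cv2.imwrite('pics/rack.png',cv2.resize(b[150:240,270:370],None,fx=8,fy=8,interpolation=2)[:600])
E
```

```text
40 0.0126 -0.0003 -0 0.003 -0 0; 40 0.0126 -0.0003 -0 0.003 -0 0; 40 0.0126 -0.0003 -0 0.003 -0 0; 40 0.0126 -0.0003 -0 0.003 -0 0; 40 0.0126 -0.0003 -0 0.003 -0 0; 40 0.0126 -0.0003 -0 0.003 -0 0; 40 0.0126 -0.0003 -0 0.003 -0 0; 40 0.0126 -0.0003 -0 0.003 -0 0
q [-0.8   0.5   0.14  1.83 -0.09  0.82  0.88] t 5.3 p [0.5072 0.3382 0.131 ] yaw 85.2 F [ 0.2  0.4 -0.6] w 0.0551
```

View pics/c3.png

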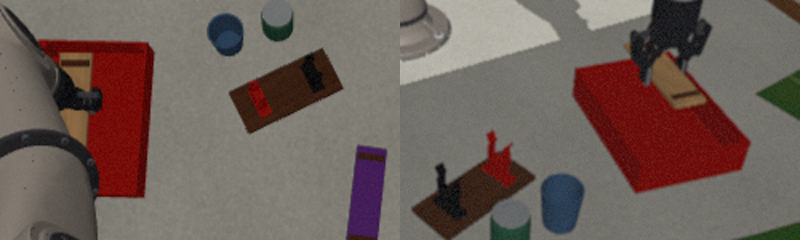

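{"api": "apply_moves", "payload": {"increments": "40 0.02 -0.002 0 0 0 0; 40 0.02 0 0 0 0 0; 40 0.02 0 0 0 0 0; 40 0.02 0 0 0 0 0; 40 0.017 0 0 0 0 0; 40 0.01 0 0 0 0 0; 40 0.002 0 0 0 0 0; 40 0 0 0 0 0 0"}}

```text
clock: 6.2
tcp_pos: [0.5075, 0.3343, 0.0224]
orientation: [0.07, 1.57, -0.07]
contact_force: [1.0, 0.9, -1.6]
grip_width: 0.0554
```

```bash
python3 - <<'E'
from h import *
plan([.507,.336,.03],85,8,40)
E
```

```text
40 -0.001 0.0002 -0.0001 -0.002 0 0; 40 -0.001 0.0002 -0.0001 -0.002 0 0; 40 -0.001 0.0002 -0.0001 -0.002 0 0; 40 -0.001 0.0002 -0.0001 -0.002 0 0; 40 -0.001 0.0002 -0.0001 -0.002 0 0; 40 -0.001 0.0002 -0.0001 -0.002 0 0; 40 -0.001 0.0002 -0.0001 -0.002 0 0; 40 -0.001 0.0002 -0.0001 -0.002 0 0
q [-0.77  0.66  0.11  1.87 -0.12  0.62  0.9 ] t 6.2 p [0.5075 0.3343 0.0224] yaw 84.9 F [ 1.   0.9 -1.6] w 0.0554
```

{"api": "apply_moves", "payload": {"increments": "40 0.003 0 0 0 0 0; 40 0.003 0 0 0 0 0; 40 0 0 0 0 0 0; 74 0 0 0 0 0 0; 74 0 0 0 0 0 0; 74 0 0 0 0 0 0; 74 0 0 0 0 0 0; 74 0 0 0 0 0 0"}}

```text
clock: 7.0
tcp_pos: [0.5072, 0.3343, 0.0162]
orientation: [0.07, 1.57, -0.07]
contact_force: [0.1, -0.5, -0.3]
grip_width: 0.0739
```

{"api": "apply_moves", "payload": {"increments": "74 -0.01 0 0 0 0 0; 74 -0.02 0 0 0 0 0; 74 -0.03 0 0 0 0 0; 74 -0.04 0 0 0 0 0; 74 -0.045 0 0 0 0 0; 74 -0.03 0 0 0 0 0; 74 0 0 0 0 0 0; 74 0 0 0 0 0 0"}}

```text
clock: 7.8
tcp_pos: [0.5075, 0.3345, 0.1925]
orientation: [0.071, 1.568, -0.069]
contact_force: [-0.2, -0.5, 1.2]
grip_width: 0.074
```

```bash
python3 - <<'E'
from h import *
plan([.45,0.05,.25],90,16,74)
s=grab('scene','scene5'); t=grab('top','top5')
x=np.hstack([cv2.resize(s['color'][60:260,300:520],(400,364)),cv2.resize(s['color'][180:300,280:400],(400,364),interpolation=2)])
cv2.imwrite('pics/c5.png',x)
E
```

```text
74 -0.0036 -0.018 -0.002 -0.047 0.001 -0.001; 74 -0.0036 -0.018 -0.0021 -0.047 0.001 -0.001; 74 -0.0036 -0.018 -0.0022 -0.047 0.001 -0.001; 74 -0.0036 -0.018 -0.0023 -0.047 0.001 -0.001; 74 -0.0036 -0.018 -0.0024 -0.047 0.001 -0.001; 74 -0.0036 -0.018 -0.0025 -0.047 0.001 -0.001; 74 -0.0036 -0.018 -0.0026 -0.047 0.001 -0.001; 74 -0.0036 -0.0179 -0.0027 -0.047 0.001 -0.001
74 -0.0036 -0.0179 -0.0028 -0.047 0.001 -0.001; 74 -0.0036 -0.0179 -0.0029 -0.047 0.001 -0.001; 74 -0.0036 -0.0179 -0.003 -0.047 0.001 -0.001; 74 -0.0036 -0.0179 -0.0031 -0.047 0.001 -0.001; 74 -0.0036 -0.0179 -0.0032 -0.047 0.001 -0.001; 74 -0.0036 -0.0178 -0.0033 -0.047 0.001 -0.001; 74 -0.0036 -0.0178 -0.0034 -0.047 0.001 -0.001; 74 -0.0036 -0.0178 -0.0035 -0.047 0.001 -0.001
q [-0.8   0.42  0.16  1.79 -0.08  0.93  0.87] t 7.8 p [0.5075 0.3345 0.1925] yaw 84.9 F [-0.2 -0.5  1.2] w 0.074
```

View pics/c5.png

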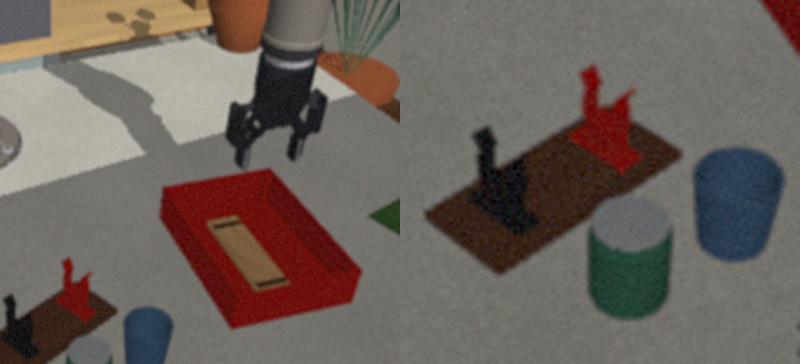

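The slat lies flat in the basket and is released. Now I measure the rack plate and the roller in both views.

```bash
cat > m2.py <<'E'
from h import *
def hull(f,box,z,lo=(0,60,15),hi=(25,255,110)):
    h=cv2.cvtColor(cv2.GaussianBlur(f['color'],(3,3),0),cv2.COLOR_BGR2HSV); m=cv2.inRange(h,lo,hi); k=np.zeros_like(m); x0,y0,x1,y1=box; k[y0:y1,x0:x1]=m[y0:y1,x0:x1]
    c=max(cv2.findContours(k,0,1)[0],key=cv2.contourArea)[:,0,:]
    P=np.array([onz(f,u,v,z)[:2] for u,v in c],np.float32); q=cv2.minAreaRect(P); b=cv2.boxPoints(q)
    i=b[1]-b[0]; j=b[2]-b[1]; L=i if np.linalg.norm(i)>np.linalg.norm(j) else j
    print('rect',np.round(q[0],4),np.round(q[1],4),round(np.degrees(np.arctan2(L[1],L[0]))%180,1),cv2.boundingRect(c))
def cap(f,box,lo,hi,z=.022):
    h=cv2.cvtColor(cv2.GaussianBlur(f['color'],(3,3),0),cv2.COLOR_BGR2HSV); m=cv2.inRange(h,lo,hi); k=np.zeros_like(m); x0,y0,x1,y1=box; k[y0:y1,x0:x1]=m[y0:y1,x0:x1]
    n,l,st,ce=cv2.connectedComponentsWithStats(k); j=1+np.argmax(st[1:,4]); return ce[j],st[j]
def tri(a,b,f,g):
    o1,d1=ray(f,*a); o2,d2=ray(g,*b); M=np.stack([d1,-d2],1); x=np.linalg.lstsq(M,o2-o1,rcond=None)[0]
    p,q=o1+d1*x[0],o2+d2*x[1]; return (p+q)/2,np.linalg.norm(p-q)
if __name__=='__main__':
    t=grab('top'); s=grab('scene')
    hull(t,(275,160,365,235),.012); hull(s,(280,190,375,275),.012)
    R0,R1=(0,140,50),(7,255,255); B0,B1=(0,0,0),(180,255,48)
    C={}
    for nm,f,bx in(('top',t,(405,222,430,245)),('scene',s,(200,218,222,238))):
        C['r'+nm]=cap(f,bx,R0,R1); print(nm,'r',C['r'+nm],onz(f,*C['r'+nm][0],.022))
    for nm,f,bx in(('top',t,(435,175,460,200)),('scene',s,(158,265,192,292))):
        C['b'+nm]=cap(f,bx,B0,B1); print(nm,'b',C['b'+nm],onz(f,*C['b'+nm][0],.022))
    for e in 'rb': print(e,tri(C[e+'top'][0],C[e+'scene'][0],t,s))
    for nm,f,bx in(('clip red t',t,(290,180,320,215)),('clip red s',s,(325,190,355,230))): print(nm,cap(f,bx,R0,R1))
E
python3 m2.py; python3 -c "
import cv2,numpy as np
t=cv2.imread('pics/top5.png');s=cv2.imread('pics/scene5.png')
cv2.imwrite('pics/c6.png',np.vstack([np.hstack([cv2.resize(t[150:240,270:390],(400,300)),cv2.resize(s[185:275,280:400],(400,300))]),np.hstack([cv2.resize(t[165:255,380:500],(400,300)),cv2.resize(s[210:300,150:270],(400,300))])]))"
```

```text
rect [ 0.5404 -0.021 ] [0.0903 0.1988] 112.1 (283, 171, 71, 52)
rect [ 0.5408 -0.0098] [0.1138 0.2337] 120.7 (288, 208, 76, 62)
top r (array([417.2972973 , 232.43243243]), array([410, 227,  15,  12, 111], dtype=int32)) [ 0.40853362 -0.30305763  0.022     ]
scene r (array([211.3373494 , 228.14457831]), array([203, 223,  16,  15,  83], dtype=int32)) [ 0.40128425 -0.29448034  0.022     ]
top b (array([446.83950617, 185.02469136]), array([439, 181,  15,  11,  81], dtype=int32)) [ 0.54594668 -0.40891782  0.022     ]
scene b (array([174.77990431, 278.60287081]), array([166, 271,  19,  16, 209], dtype=int32)) [ 0.54258525 -0.40376224  0.022     ]
r (array([ 0.40806823, -0.2976972 ,  0.02945293]), np.float64(0.006825350830432967))
b (array([ 0.54517799, -0.40534793,  0.02578375]), np.float64(0.004336673368673324))
clip red t (array([301.6440678 , 202.11440678]), array([294, 190,  17,  25, 236], dtype=int32))
clip red s (array([340.20860927, 219.9205298 ]), array([330, 202,  22,  28, 302], dtype=int32))
```

View pics/c6.png

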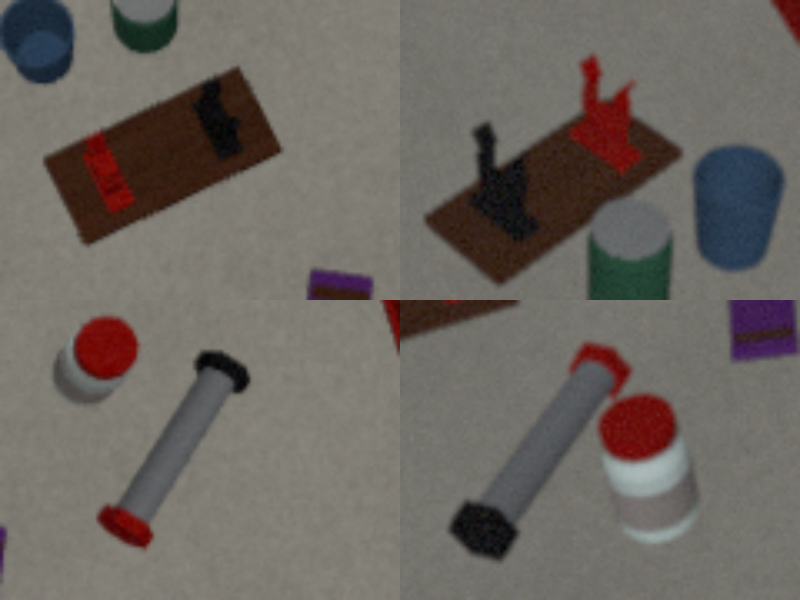

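Red and black clips and the roller are confirmed: red cap at (417,232) top, black at (447,185). The top and scene cameras disagree by about 8 mm, so I check both against the known fingertip position.

```bash
python3 - <<'E'
from h import *
t=grab('top'); s=grab('scene')
o=r.get_obs(); p=np.array(o['tcp_pos']); A=rot(o['orientation'])
for f,n in((s,'s'),(t,'t')):
    for y in(-.037,.037):
        print(n,[proj(f,p+A@np.array([a,y,0])).round(1).tolist() for a in(.0,.006,.010,.017)])
a=cv2.resize(s['color'][115:165,415:485],(560,400),interpolation=0); 
cv2.imwrite('pics/c7.png',a)
# slat in basket, top & scene, z=.015
from m2 import hull
hull(t,(150,160,240,270),.015,(9,60,60),(25,220,255)); hull(s,(385,150,500,240),.015,(9,60,60),(25,220,255))
print('grip at',.5072,.3343)
E
```

```text
s [[432.7, 149.5], [432.4, 151.4], [432.1, 152.7], [431.7, 154.9]]
s [[458.1, 145.1], [457.6, 147.0], [457.3, 148.3], [456.8, 150.5]]
t [[195.4, 201.4], [196.1, 201.9], [196.6, 202.3], [197.4, 202.9]]
t [[166.6, 200.8], [167.4, 201.3], [168.0, 201.7], [169.0, 202.3]]
rect [0.5069 0.3326] [0.0561 0.1886] 175.2 (190, 184, 23, 63)
rect [0.5038 0.3338] [0.06   0.1799] 175.8 (414, 179, 45, 41)
grip at 0.5072 0.3343
```

View pics/c7.png

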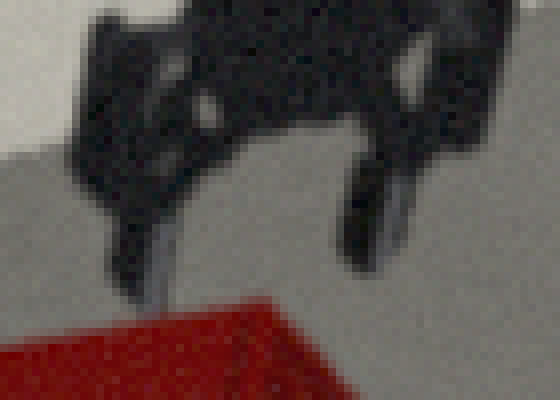

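The basket slat agrees with the grip pose within 2 mm in the top view, so I trust the top view plus a relative check later. Going to the roller, about (.475,-.353), with tool y at 52°.

```bash
python3 - <<'E'
from h import *
plan([.475,-.353,.18],52,16,60)
E
```

```text
60 0.0007 -0.0429 0.0019 0.299 -0.001 0.001; 60 0.0007 -0.0428 0.0034 0.299 -0.001 0.001; 60 0.0007 -0.0427 0.0049 0.299 -0.001 0.001; 60 0.0007 -0.0425 0.0065 0.299 -0.001 0.001; 60 0.0007 -0.0422 0.008 0.299 -0.001 0.001; 60 0.0007 -0.0419 0.0095 0.299 -0.001 0.001; 60 0.0007 -0.0416 0.011 0.299 -0.001 0.001; 60 0.0007 -0.0411 0.0125 0.299 -0.001 0.001
60 0.0007 -0.0407 0.0139 0.299 -0.001 0.001; 60 0.0007 -0.0401 0.0154 0.299 -0.001 0.001; 60 0.0007 -0.0396 0.0168 0.299 -0.001 0.001; 60 0.0006 -0.0389 0.0182 0.299 -0.001 0.001; 60 0.0006 -0.0383 0.0196 0.299 -0.001 0.001; 60 0.0006 -0.0375 0.021 0.299 -0.001 0.001; 60 0.0006 -0.0367 0.0223 0.299 -0.001 0.001; 60 0.0006 -0.0359 0.0236 0.299 -0.001 0.001
q [-0.8   0.43  0.16  1.79 -0.08  0.93  0.87] t 8.1 p [0.5068 0.334  0.1901] yaw 84.9 F [-0.7  0.6 -0.3] w 0.0741
```

{"api": "apply_moves", "payload": {"increments": "60 0.001 -0.043 0.002 0.3 0 0; 60 0.001 -0.043 0.0035 0.3 0 0; 60 0.001 -0.0425 0.005 0.3 0 0; 60 0.001 -0.0425 0.0065 0.3 0 0; 60 0.001 -0.042 0.008 0.3 0 0; 60 0.001 -0.042 0.0095 0.3 0 0; 60 0.001 -0.0415 0.011 0.3 0 0; 60 0 -0.041 0.0125 0.3 0 0"}}

```text
clock: 8.9
tcp_pos: [0.4912, -0.0106, 0.1838]
orientation: [0.297, 1.551, -0.297]
contact_force: [1.2, -0.4, -0.8]
grip_width: 0.0598
```

{"api": "apply_moves", "payload": {"increments": "60 0 -0.0405 0.014 0.3 0 0; 60 0 -0.04 0.0155 0.3 0 0; 60 0 -0.0395 0.017 0.3 0 0; 60 0 -0.039 0.018 0.3 0 0; 60 0 -0.0385 0.0195 0.3 0 0; 60 0 -0.0375 0.021 0.3 0 0; 60 0 -0.0365 0.0225 0.3 0 0; 60 0 -0.036 0.0235 0.3 0 0"}}

```text
clock: 9.7
tcp_pos: [0.4752, -0.3537, 0.1837]
orientation: [0.522, 1.508, -0.522]
contact_force: [1.1, 0.9, 0.9]
grip_width: 0.0598
```

```bash
python3 - <<'E'
from h import *
plan([.475,-.353,.1],52,8,60)
s=grab('scene'); t=grab('top')
p=r.get_obs()['tcp_pos']; print(proj(s,p),proj(s,[.475,-.353,.022]))
cv2.imwrite('pics/c8.png',np.hstack([cv2.resize(s['color'][170:300,140:270],(400,400)),cv2.resize(t['color'][150:280,360:490],(400,400))]))
E
```

```text
60 0.0105 0.0001 -0.0001 -0.004 -0.001 0; 60 0.0105 0.0001 -0.0001 -0.004 -0.001 0; 60 0.0105 0.0001 -0.0001 -0.004 -0.001 0; 60 0.0105 0.0001 -0.0001 -0.004 -0.001 0; 60 0.0105 0.0001 -0.0001 -0.004 -0.001 0; 60 0.0105 0.0001 -0.0001 -0.004 -0.001 0; 60 0.0105 0.0001 -0.0001 -0.004 -0.001 0; 60 0.0105 0.0001 -0.0001 -0.004 -0.001 0
q [ 0.16  0.45  0.5   1.85 -0.26  0.91  1.68] t 9.7 p [ 0.4752 -0.3537  0.1837] yaw 51.8 F [1.1 0.9 0.9] w 0.0598
[174.21947773 204.63777589] [192.76320663 253.1030127 ]
```

View pics/c8.png

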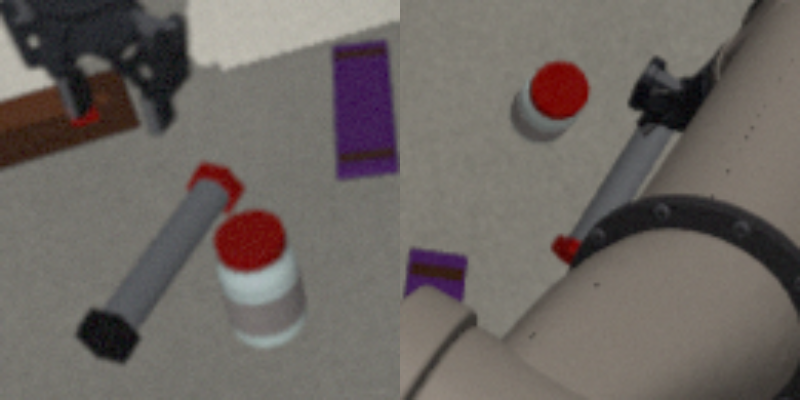

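The gripper is over the roller. Its mid is at scene (192.6,254.5), against a predicted (192.8,253.1), and the jar is clear. Descending.

{"api": "apply_moves", "payload": {"increments": "60 0.035 0 0 0 0 0; 60 0.035 0 0 0 0 0; 60 0.035 0 0 0 0 0; 60 0.03 0 0 0 0 0; 60 0.018 0 0 0 0 0; 60 0.008 0 0 0 0 0; 60 0 0 0 0 0 0; 60 0 0 0 0 0 0"}}

```text
clock: 10.6
tcp_pos: [0.4762, -0.3524, 0.024]
orientation: [0.521, 1.506, -0.521]
contact_force: [0.2, 1.3, 0.2]
grip_width: 0.0602
```

{"api": "apply_moves", "payload": {"increments": "20 0 0 0 0 0 0; 20 0 0 0 0 0 0; 20 0 0 0 0 0 0; 20 0 0 0 0 0 0; 20 0 0 0 0 0 0; 20 0 0 0 0 0 0; 20 0 0 0 0 0 0; 20 -0.005 0 0 0 0 0", "squeeze": 80}}

```text
clock: 11.4
tcp_pos: [0.4754, -0.352, 0.0285]
orientation: [0.521, 1.508, -0.521]
contact_force: [-0.8, 0.3, -4.2]
grip_width: 0.0298
```

{"api": "apply_moves", "payload": {"increments": "20 -0.015 0 0 0 0 0; 20 -0.025 0 0 0 0 0; 20 -0.03 0 0 0 0 0; 20 -0.03 0 0 0 0 0; 20 -0.03 0 0 0 0 0; 20 -0.02 0 0 0 0 0; 20 0 0 0 0 0 0; 20 0 0 0 0 0 0"}}

```text
clock: 12.2
tcp_pos: [0.4754, -0.3518, 0.1783]
orientation: [0.521, 1.507, -0.52]
contact_force: [-0.2, 0.4, -4.8]
grip_width: 0.0297
```

```bash
python3 - <<'E'
from h import *
plan([.542,-.0205,.16],22.1,16,20)
from m2 import *
s=grab('scene','s8'); t=grab('top','t8')
o=r.get_obs(); p=np.array(o['tcp_pos']); u,v=proj(s,p).astype(int); x0=max(u-60,0); y0=max(v-60,0)
cv2.imwrite('pics/c9.png',cv2.resize(s['color'][y0:v+60,x0:u+60],None,fx=5,fy=5,interpolation=2)); print(u,v,x0,y0)
C={}
for nm,lo,hi in(('r',(0,140,50),(7,255,255)),):
    c,st=cap(s,(max(u-60,0),v-60,u+60,v+10),lo,hi); print(nm,c,st,onz(s,*c,p[2]))
E
```

```text
20 0.0012 0.0189 -0.0095 0.271 -0 -0; 20 0.0012 0.0185 -0.0101 0.271 -0 -0; 20 0.0012 0.0182 -0.0107 0.271 -0 -0; 20 0.0011 0.0178 -0.0113 0.271 -0 -0; 20 0.0011 0.0175 -0.0119 0.271 -0 -0; 20 0.0011 0.0171 -0.0124 0.271 -0 -0; 20 0.0011 0.0167 -0.013 0.271 -0 -0; 20 0.0011 0.0162 -0.0135 0.271 -0 -0
20 0.0011 0.0158 -0.014 0.271 -0 -0; 20 0.0011 0.0153 -0.0145 0.271 -0 -0; 20 0.0011 0.0148 -0.015 0.271 -0 -0; 20 0.0011 0.0143 -0.0155 0.271 -0 -0; 20 0.0011 0.0138 -0.016 0.271 -0 -0; 20 0.0011 0.0133 -0.0164 0.271 -0 -0; 20 0.0011 0.0128 -0.0168 0.271 -0 -0; 20 0.0011 0.0122 -0.0172 0.271 -0 -0
q [ 0.15  0.45  0.5   1.85 -0.27  0.9   1.68] t 12.2 p [ 0.4754 -0.3518  0.1783] yaw 51.9 F [-0.2  0.4 -4.8] w 0.0297
178 206 118 146
r [201.13 182.79] [192 176  16  18 100] [ 0.40401176 -0.29040352  0.17691844]
```

View pics/c9.png

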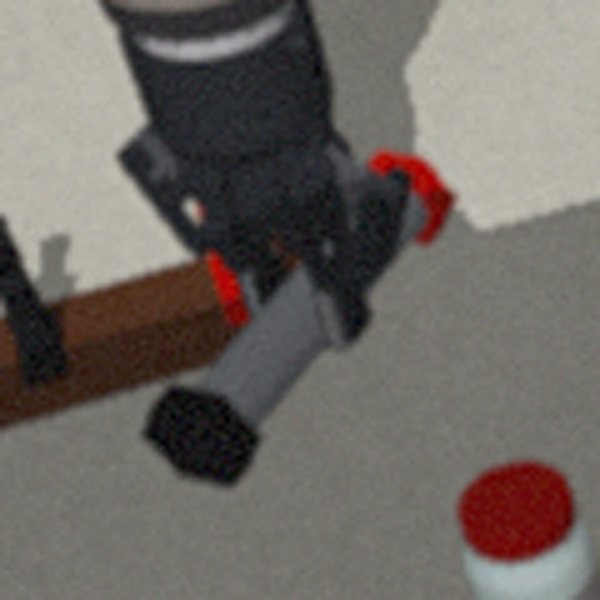

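The roller is gripped near its middle and level, black cap face at crop (203,440), i.e. scene (158.6,234). Carrying it over the rack.

{"api": "apply_moves", "payload": {"increments": "20 0.001 0.019 -0.0095 0.27 0 0; 20 0.001 0.0185 -0.01 0.27 0 0; 20 0.001 0.018 -0.0105 0.27 0 0; 20 0.001 0.018 -0.0115 0.27 0 0; 20 0.001 0.0175 -0.012 0.27 0 0; 20 0.001 0.017 -0.0125 0.27 0 0; 20 0.001 0.0165 -0.013 0.27 0 0; 20 0.001 0.016 -0.0135 0.27 0 0"}}

```text
clock: 13.1
tcp_pos: [0.5077, -0.1856, 0.1688]
orientation: [0.722, 1.45, -0.724]
contact_force: [0.2, 0.2, -4.6]
grip_width: 0.03
```

{"api": "apply_moves", "payload": {"increments": "20 0.001 0.016 -0.014 0.27 0 0; 20 0.001 0.0155 -0.0145 0.27 0 0; 20 0.001 0.015 -0.015 0.27 0 0; 20 0.001 0.0145 -0.0155 0.27 0 0; 20 0.001 0.014 -0.016 0.27 0 0; 20 0.001 0.0135 -0.0165 0.27 0 0; 20 0.001 0.013 -0.017 0.27 0 0; 20 0.001 0.012 -0.017 0.27 0 0"}}

```text
clock: 13.9
tcp_pos: [0.5418, -0.0196, 0.1609]
orientation: [0.919, 1.369, -0.922]
contact_force: [0.4, 0.1, -4.5]
grip_width: 0.0298
```

```bash
python3 - <<'E'
from h import *
print('black face earlier',onz(grab('scene'),158.6,234,.178), np.array([.4754,-.3518])+92e-3*np.array([-np.cos(np.radians(141.9)),-np.sin(np.radians(141.9))]))
plan([.542,-.0205,.125],22.1,8,20)
E
```

```text
black face earlier [ 0.5509801  -0.40047988  0.178     ] [ 0.54779802 -0.4085673 ]
20 0.0044 -0.0003 0.0006 0.003 -0.003 0.002; 20 0.0044 -0.0003 0.0006 0.003 -0.003 0.002; 20 0.0044 -0.0003 0.0006 0.003 -0.003 0.002; 20 0.0044 -0.0003 0.0006 0.003 -0.003 0.002; 20 0.0044 -0.0003 0.0006 0.003 -0.003 0.002; 20 0.0044 -0.0003 0.0006 0.003 -0.003 0.002; 20 0.0044 -0.0003 0.0006 0.003 -0.003 0.002; 20 0.0044 -0.0003 0.0006 0.003 -0.003 0.002
q [-0.53  0.41  0.57  1.98 -0.3   0.83  0.59] t 13.95 p [ 0.5427 -0.0149  0.1605] yaw 22.3 F [ 1.6  4.  -4.8] w 0.0299
```

{"api": "apply_moves", "payload": {"increments": "20 0.012 -0.001 0 0 0 0; 20 0.012 -0.001 0 0 0 0; 20 0.01 0 0 0 0 0; 20 0.005 0 0 0 0 0; 20 0 0 0 0 0 0; 20 0 0 0 0 0 0; 20 0 0 0 0 0 0; 20 0 0 0 0 0 0"}}

```text
clock: 14.75
tcp_pos: [0.5412, -0.0212, 0.1237]
orientation: [0.92, 1.367, -0.919]
contact_force: [-0.0, 0.7, -4.6]
grip_width: 0.0295
```

```bash
python3 - <<'E'
from h import *
plan([.5404,-.021,.1],22.1,8,20)
s=grab('scene','s10'); t=grab('top','t10')
o=r.get_obs(); p=np.array(o['tcp_pos']); print(p)
a=p-[0,0,.002]; ax=np.array([-np.cos(np.radians(67.8)),np.sin(np.radians(67.8)),0])
for f,n in((s,'s'),(t,'t')):
    print(n,'ends r,b',proj(f,a+.092*ax),proj(f,a-.092*ax)); q=np.array([.5404,-.021,.093]); print('cliptops r,b',proj(f,q+.055*ax),proj(f,q-.055*ax))
cv2.imwrite('pics/c10.png',np.hstack([cv2.resize(s['color'][150:270,280:380],(500,600),interpolation=2),cv2.resize(t['color'][160:240,270:320],(300,480),interpolation=2).copy() if 0 else cv2.resize(t['color'][150:250,270:320],(300,600),interpolation=2)]))
E
```

```text
20 0.003 -0.0001 -0.0001 0.001 0 -0.001; 20 0.003 -0.0001 -0.0001 0.001 0 -0.001; 20 0.003 -0.0001 -0.0001 0.001 0 -0.001; 20 0.003 -0.0001 -0.0001 0.001 0 -0.001; 20 0.003 -0.0001 -0.0001 0.001 0 -0.001; 20 0.003 -0.0001 -0.0001 0.001 0 -0.001; 20 0.003 -0.0001 -0.0001 0.001 0 -0.001; 20 0.003 -0.0001 -0.0001 0.001 0 -0.001
q [-0.5   0.46  0.54  2.01 -0.34  0.75  0.64] t 14.75 p [ 0.5412 -0.0212  0.1237] yaw 22.2 F [-0.   0.7 -4.6] w 0.0295
[ 0.54105301 -0.02116293  0.12364303]
s ends r,b [350.82122845 191.14592338] [296.06797537 225.38902075]
cliptops r,b [340.42211532 205.88585563] [308.33783012 226.40441475]
t ends r,b [288.27440462 200.51326219] [348.26282267 172.18235229]
cliptops r,b [300.8902045  197.44552893] [335.8781175  180.89610205]
```

View pics/c10.png

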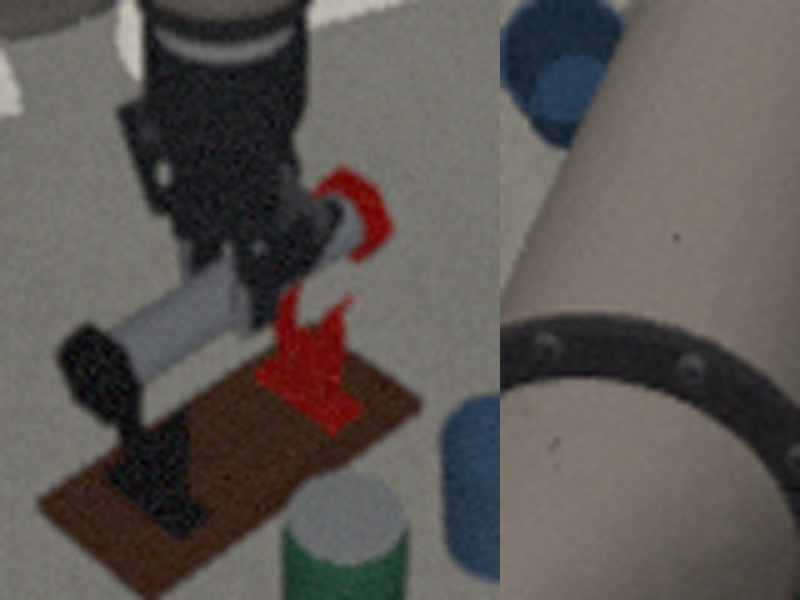

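```bash
python3 - <<'E'
from h import *
s=grab('scene'); 
a=np.radians(112.1); X=np.array([np.cos(a),np.sin(a),0]); Y=np.array([-X[1],X[0],0]); c=np.array([.5404,-.021,0])
L=lambda x,y,z:proj(s,c+x*X+y*Y+[0,0,z]).round(1)
print('plate L(black,+Y?)',L(-.1,.045,.012),L(-.1,-.045,.012),'R',L(.1,.045,.012),L(.1,-.045,.012))
print('jaw tops red',L(.055,.022,.093),L(.055,-.022,.093),'obs 338,207 / 350,209.4')
print('d/d(perp 1mm)',L(.055,-.010,.093)-L(.055,0,.093),'d/dz 10mm',L(.055,0,.103)-L(.055,0,.093),'d/dx10',L(.065,0,.093)-L(.055,0,.093))
E
```

```text
plate L(black,+Y?) [284.8 248.7] [307.9 268.2] R [340.3 212.7] [363.7 228.8]
jaw tops red [334.5 201.9] [346.5 210. ] obs 338,207 / 350,209.4
d/d(perp 1mm) [2.8 1.9] d/dz 10mm [ 0.1 -2.9] d/dx10 [ 2.8 -1.8]
```

The relative check in the scene view puts the rack about 2 mm sideways and 3–5 mm towards black from the roller. I correct for that and lower to the clip mouths.

{"api": "apply_moves", "payload": {"increments": "20 0.004 0.0008 0.001 0 0 0; 20 0.006 0.0007 0.001 0 0 0; 20 0.006 0 0.0005 0 0 0; 20 0.006 0 0 0 0 0; 20 0.004 0 0 0 0 0; 20 0 0 0 0 0 0; 20 0 0 0 0 0 0; 20 0 0 0 0 0 0", "squeeze": 110}}

```text
clock: 15.7
tcp_pos: [0.5433, -0.023, 0.0975]
orientation: [0.92, 1.367, -0.919]
contact_force: [0.4, -1.0, -4.4]
grip_width: 0.0288
```

{"api": "apply_moves", "payload": {"increments": "20 0.003 0 0 0 0 0; 20 0.003 0 0 0 0 0; 20 0.002 0 0 0 0 0; 20 0.002 0 0 0 0 0; 20 0.002 0 0 0 0 0; 20 0 0 0 0 0 0; 20 0 0 0 0 0 0; 20 0 0 0 0 0 0"}}

```text
clock: 16.5
tcp_pos: [0.5443, -0.0234, 0.0864]
orientation: [0.921, 1.366, -0.919]
contact_force: [-0.8, -1.1, 6.5]
grip_width: 0.0289
```

{"api": "apply_moves", "payload": {"increments": "20 0.003 0 0 0 0 0; 20 0.003 0 0 0 0 0; 20 0.003 0 0 0 0 0; 20 0.003 0 0 0 0 0; 20 0.002 0 0 0 0 0; 20 0 0 0 0 0 0; 20 0 0 0 0 0 0; 20 0 0 0 0 0 0"}}

```text
clock: 17.3
tcp_pos: [0.5423, -0.0229, 0.0703]
orientation: [0.918, 1.369, -0.921]
contact_force: [1.2, -0.5, -16.4]
grip_width: 0.0289
```

{"api": "apply_moves", "payload": {"increments": "20 0.001 0 0 0 0 0; 20 0.001 0 0 0 0 0; 20 0.001 0 0 0 0 0; 20 0 0 0 0 0 0; 20 0 0 0 0 0 0; 20 0 0 0 0 0 0; 20 0 0 0 0 0 0; 20 0 0 0 0 0 0"}}

```text
clock: 18.1
tcp_pos: [0.5433, -0.0231, 0.0684]
orientation: [0.92, 1.367, -0.92]
contact_force: [-2.5, -0.8, -3.5]
grip_width: 0.0289
```

{"api": "apply_moves", "payload": {"increments": "20 0.001 0 0 0 0 0; 20 0.001 0 0 0 0 0; 20 0.001 0 0 0 0 0; 20 0 0 0 0 0 0; 20 0 0 0 0 0 0; 20 0 0 0 0 0 0; 20 0 0 0 0 0 0; 20 0 0 0 0 0 0"}}

```text
clock: 18.9
tcp_pos: [0.5434, -0.0231, 0.0677]
orientation: [0.922, 1.368, -0.918]
contact_force: [-12.4, 0.5, 27.3]
grip_width: 0.0291
```

{"api": "apply_moves", "payload": {"increments": "20 -0.001 0 0 0 0 0; 20 -0.0015 0 0 0 0 0; 20 0 0 0 0 0 0; 20 0 0 0 0 0 0; 20 0 0 0 0 0 0; 60 0 0 0 0 0 0; 60 0 0 0 0 0 0; 60 0 0 0 0 0 0"}}

```text
clock: 19.7
tcp_pos: [0.5442, -0.0226, 0.068]
orientation: [0.92, 1.367, -0.918]
contact_force: [-0.7, -0.6, -0.1]
grip_width: 0.0597
```

{"api": "apply_moves", "payload": {"increments": "60 0 0 0 0 0 0; 60 0 0 0 0 0 0; 60 -0.01 0 0 0 0 0; 60 -0.02 0 0 0 0 0; 60 -0.03 0 0 0 0 0; 60 -0.04 0 0 0 0 0; 60 -0.03 0 0 0 0 0; 60 -0.02 0 0 0 0 0"}}

```text
clock: 20.5
tcp_pos: [0.544, -0.0233, 0.2209]
orientation: [0.922, 1.365, -0.918]
contact_force: [0.4, -0.1, 0.1]
grip_width: 0.0602
```

{"api": "apply_moves", "payload": {"increments": "60 -0.01 0.01 -0.04 0 0 0; 60 0 0.02 -0.04 0 0 0; 60 0 0.02 -0.04 0 0 0; 60 0 0.02 -0.04 0 0 0; 60 0 0.02 -0.04 0 0 0; 60 0 0.02 -0.04 0 0 0; 60 0 0.02 -0.04 0 0 0; 60 0 0 0 0 0 0"}}

```text
clock: 21.3
tcp_pos: [0.5564, 0.2941, 0.2278]
orientation: [0.914, 1.373, -0.91]
contact_force: [-0.3, 0.3, -1.0]
grip_width: 0.06
```

```bash
python3 - <<'E'
from h import *
from m2 import cap,tri
s=grab('scene','s12'); t=grab('top','t12'); print(r.get_obs()['tcp_pos'],r.get_obs()['clock'])
a=np.radians(112.1); X=np.array([np.cos(a),np.sin(a),0]); Y=np.array([-X[1],X[0],0]); c=np.array([.5404,-.021,0])
for n,f in(('t',t),('s',s)):
    e=[proj(f,c+x*X+[0,0,.065]).round(1) for x in(.092,-.092,.078,-.078)]; print(n,'expected red/black end, cap inner',e)
cv2.imwrite('pics/c12.png',np.hstack([cv2.resize(t['color'][160:230,280:360],(400,350),interpolation=2),cv2.resize(s['color'][200:270,285:365],(400,350),interpolation=2)]))
E
```

```text
[0.55747495 0.28659766 0.2280041 ] 21.4
t expected red/black end, cap inner [array([289.7, 205.2]), array([346.9, 178.2]), array([294.1, 203.1]), array([342.6, 180.2])]
s expected red/black end, cap inner [array([350.2, 207.5]), array([297.3, 241.9]), array([346.5, 209.9]), array([301.7, 239.1])]
```

View pics/c12.png

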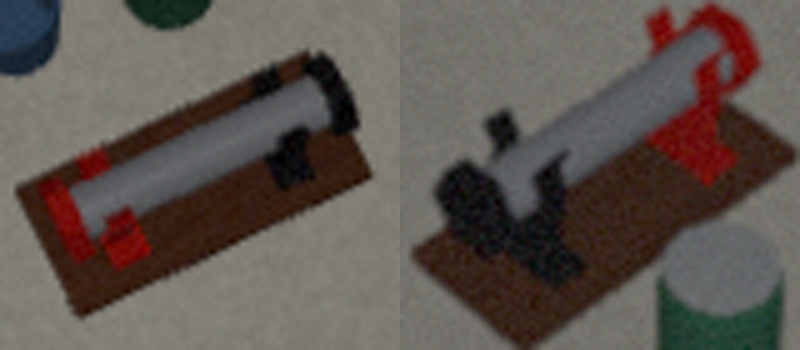

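The last picture shows the roller lying in both clips, jaws closed over it, red cap at the red clip: red end at top (292,204), black end at (349,179). The cup and tin look untouched. One numeric centring check on the bar follows.

```bash
python3 - <<'E'
from h import *
a=np.radians(112.1); X=np.array([np.cos(a),np.sin(a)]); Y=np.array([-X[1],X[0]]); c=np.array([.5404,-.021])
for n,bx,cc in(('t12',(285,165,360,225),c),('s12',(290,195,365,255),np.array([.547,-.0195]))):
    f=grab('top' if n[0]=='t' else 'scene'); h=cv2.cvtColor(cv2.GaussianBlur(f['color'],(3,3),0),cv2.COLOR_BGR2HSV)
    m=cv2.inRange(h,(90,12,40),(135,120,200)); k=np.zeros_like(m); x0,y0,x1,y1=bx; k[y0:y1,x0:x1]=m[y0:y1,x0:x1]
    q=max(cv2.findContours(k,0,1)[0],key=cv2.contourArea)[:,0,:]
    P=np.array([onz(f,u,v,.07)[:2] for u,v in q])-cc; x,y=P@X,P@Y
    (ux,uy),wh,_=cv2.minAreaRect(P.astype(np.float32))
    print(n,len(q),'along',x.min().round(4),x.max().round(4),'mid',((x.min()+x.max())/2).round(4),'across',y.min().round(4),y.max().round(4),((y.min()+y.max())/2).round(4),np.round(wh,4))
E
```

```text
t12 38 along 0.0075 0.0552 mid 0.0313 across -0.011 0.0049 -0.0031 [0.0158 0.0477]
s12 115 along -0.0792 0.0803 mid 0.0006 across -0.0203 0.0231 0.0014 [0.0418 0.1611]
```

```bash
python3 -c "
from h import *
print(r.hand_in(), r.get_obs()['clock'])"
```

```text
the job is handed in; nothing more can be done
the job is handed in; nothing more can be done
```

The job is handed in, at about 21.5 s on the clock; `hand_in` gives no verdict. I lifted the slat off the rack, laid it in the empty red basket and let go. I then pressed the roller into both spring clips with the red cap at the red clip, let go, and drew the arm clear.

**Slat:** it lies flat. The top camera puts it at (0.507, 0.333), within about 2 mm of where it was released.

**Roller:**
- **Pressing:** the resistance was about 11 N at the throat, then it snapped in and came to rest on the seat blocks. After release the last picture shows it in both clips with the jaws closed over it.
- **Centring along the rack:** the scene camera measured it 0.6 mm off centre. My reading by eye of the top image put it about 5 mm towards black. Both are inside the ±14 mm limit.
- **Failed check:** the colour mask I used for the same check in the top view broke up and gave no usable number.
- **Sideways and height:** I did not measure these finely after release. They rest on the snap-in, the tool height at the seat (about 2 mm above the axis) and the picture.

**Camera disagreement:** the two cameras differed by about 8 mm around the rack, so I set the final lateral position from the roller and rack seen together in the scene view.

**Jar, cup and tin:** the cup and tin looked unmoved in the last picture. The jar was not in that crop. It looked in place after the roller was lifted, and I did not re-measure it.

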